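Seat the petal template on the registration pins

ROBOT

A 6-joint arm with a two-finger parallel gripper is mounted at the origin on the work surface. World frame = base frame: x ahead of the robot, y to its left, z up, the work surface at z = 0. Lengths are in m, angles in rad, forces in N, time in s.
With the tool pointing down it reaches from about 0.35 to 0.925 m from the base axis. Payload 6.4 kg.
Tool frame: the origin (TCP) lies between the finger pads; the fingertips stand 17 mm ahead of it and the grasp point (between the pads) lies 2 mm behind it; z points along the fingers, y is the line along which they close (so a half turn about z gives the same grasp; the last joint's range is limited). The gripper opens to 94 mm and grips with 3 to 60 N. Pads are 16 mm wide; open, the fingers measure 119 mm over their backs; the gripper's body (75 mm by 177 mm) begins 78 mm behind the grasp point.
Start: joints at [-1.383, 0.245, 1.558, -0, 1.339, -0.174], TCP at [0.23, -0.608, 0.222] pointing down, gripper open.
Joint ranges: [-3.13, 3.13], [-1.02, 2.26], [0.13, 2.54], [-0.95, 4.09], [0.21, 2.88], [-2.74, 2.74]. Speed limits (rad/s): [2.57, 2.57, 3.14, 3.14, 3.14, 3.14].

INTERFACE

Orientations are given as a unit quaternion [x, y, z, w].
In Python, from plant import ctrl gives the robot as it stands.
- The arm moves only by the tool apply_moves, never from a script. Its argument "increments" is a list of rows, each a list of 2 entries, a list of its own where there are three numbers: the shift along the tool's x, y, z in cm, then the turn, a rotation vector about the tool's x, y, z in degrees. In form: [[[tx, ty, tz], [wx, wy, wz]], ...]. A call has exactly 5 rows; each row shifts and turns the commanded pose from where the row before left it, along the tool's axes as they then stand; what a row does not reach is not made up. A row lasts 1/8 s, in which the tool goes at most 62.5 mm and 10.7 degrees, less where a joint would pass 70% of its speed; a pose out of reach is approached as far as the arm can. A call with a gripper value outside its range is refused whole. "hand" is the closure, from -1 (fully open) to 1 (shut), so that 0 is half open, set as the call begins (left out, the last holds). The fingers move at their own pace and stop on an object; "force" is the grip in N (left out, the last holds). Time passes only in rows, so rows that do not move let the fingers close, or fill a call up. It gives the time, the measured TCP pose, the force, the opening and the grip force at its end, in the units of the state.
- ctrl.get_obs(): the state, without advancing time (a new reading comes with each control period).
- ctrl.snapshot(name): name is "side" or "top"; returns (picture, depth): 400x640x3 uint8, red, green, blue; 400x640 float32, m along the optical axis (not along the pixel's ray), 0 where there is no reading.
- ctrl.calibration(name): a dict with "camera_matrix" (3x3 intrinsics, pixels), "dist_coeffs" ([k1, k2, p1, p2, k3] as OpenCV has them; the pictures are not rectified), "cam_to_world" (4x4, takes a point from camera to world coordinates). Camera axes: x right, y down, z forward; pixel columns grow to the right and rows downward; lengths in m; the calibration is good to about 2 mm. A picture is of the moment at which its call begins. calibration takes no time and is no camera call.
- ctrl.sign_off(): hands the job in; it is judged then, once.
The state is a dict: "clock": time; "joint_pos": joint angles; "joint_vel": joint speeds; "tau": joint torques, N m; "eef_pos": TCP position; "tcp_rot": TCP orientation; "wrist_force": force on the tool from outside, world axes, zero at the start; "ft_torque": the same for the moment, N m; "finger_gap": finger opening in m; "finger_force": force on a finger pad.
Only numpy, scipy, OpenCV 4.12 (cv2) and the standard library are available. Lean on these libraries where they do the work, as an engineer would, in place of code of your own. Each camera call takes 0.05 s, during which the arm holds its last target. There are 200 camera calls.

TASK

The pink petal template lies askew on top of the two brass pins of the white board. Nudge it sideways with your fingertips until both of its holes drop over the pins and it lies flat on the board (the printed black outline shows roughly where it belongs), then move clear. Only push it, never lift or tip it up, and leave the cup, the glue stick and the candle where they are.

Things in the scene. Friction and masses are not known exactly. Their poses are not given: they have to be found in the camera images.
- board: Fixed white board, 250 (its x) by 330 (its y) by 12 mm thick, flat on the table, with two upright brass locating pins at x = +35 mm, y = +85 and -85 mm. Origin: centre of its underside; z up. Each pin is 10 mm thick for 6 mm above the board, then tapers to a 4 mm tip 11 mm above the board. A thin black printed outline (inside 152 by 222 mm, centred) roughly frames the seated template.
- template: Loose pink plastic plate, 150 (its x) by 220 (its y) by 8 mm thick, about 0.3 kg, with three petal-shaped windows. Origin: centre of its underside; z up. It starts tilted 5 degrees, -x edge on the board, +x half on the pin tips, 13 to 24 mm too far towards the board's -x. Seated, its origin is 12 mm straight above the board's, axes parallel, and the pins show 3 mm above its top.
- pin_left (a point): Centre of the tip of the board's pin at y = +85 mm, 11 mm above the board's top face
- pin_right (a point): Centre of the tip of the board's pin at y = -85 mm, 11 mm above the board's top face
- hole_left (a point): Centre, at the underside, of the template's round hole, 15 mm in diameter, at x = +35, y = +85 mm of the template; belongs over pin_left
- hole_right (a point): Centre, at the underside, of the template's slot, 15 mm in x by 21 mm in y, at x = +35, y = -85 mm of the template; belongs over pin_right
- glue: Bystander: glue stick with lime cap, 27 mm diameter, 70 mm tall, standing on the table near the board's -y end. Origin: centre of its underside
- cup: Bystander: clear plastic cup, 68 mm across the rim, 65 mm tall, standing on the table near the board's +y end. Origin: centre of its underside
- candle: Bystander: white electric tea light, 36 mm diameter, 34 mm tall with its yellow flame, standing on the table near the board's +y end. Origin: centre of its underside

How it is judged:
By the outcome, as a careful person would: the job done as asked, in the order asked, and still so for the second after the job is handed in, with the robot touching nothing.
It also fails if it takes over 56 s, if anything falls off the work surface, if the arm or the gripper's body presses on something with over 40 N, if the wrist force passes 120 N, or if a joint passes its speed limit or range.

## Working session

There is one attempt and no reset: what is moved stays moved. The work goes in short steps, Python scripts to look and compute and a tool call to move; the robot and the scene stay as the last step left them, time stands still between calls to the robot, and variables do not carry over. Pictures are saved under pics/ and viewed, at most 10 in all, crops included, and the job is handed in when it is done.

Besides the shell and the picture viewer there is one more tool, called after "Call:" as a command line: name --argument value ..., lists and objects as JSON in quotes. apply_moves: Moves the arm, as the interface text tells. Its arguments: {"type":"object","properties":{"increments":{"type":"array"},"hand":{"type":"number"},"force":{"type":"number"}},"required":["increments"]}

```bash
mkdir -p pics; ls; cat > h.py <<'E'
from plant import ctrl
import numpy as np, cv2
def snap(n,f=None):
    im,d=ctrl.snapshot(n)
    if f: cv2.imwrite('pics/'+f,im[:,:,::-1])
    return im,d
def onplane(n,px,z):
    c=ctrl.calibration(n);K=np.array(c['camera_matrix']);D=np.array(c['dist_coeffs']);T=np.array(c['cam_to_world'])
    u=cv2.undistortPoints(np.array(px,float).reshape(-1,1,2),K,D).reshape(-1,2)
    r=np.c_[u,np.ones(len(u))]@T[:3,:3].T
    z=np.broadcast_to(z,len(u))
    return T[:3,3]+r*((z-T[2,3])/r[:,2])[:,None]
def proj(n,P):
    c=ctrl.calibration(n);K=np.array(c['camera_matrix']);D=np.array(c['dist_coeffs']);T=np.linalg.inv(np.array(c['cam_to_world']))
    return cv2.projectPoints(np.array(P,float),cv2.Rodrigues(T[:3,:3])[0],T[:3,3],K,D)[0].reshape(-1,2)
E
python3 - <<'E'
from h import *
snap('top','t0.png');snap('side','s0.png')
for n in('top','side'):print(ctrl.calibration(n)['cam_to_world'])
print(ctrl.get_obs())
E
```

```text
pics
[[ 0.02068786 -0.98051446  0.19535458  0.38128106]
 [-0.99966207 -0.02336282 -0.01139828  0.04936455]
 [ 0.01574022 -0.19505276 -0.98066644  0.96037203]
 [ 0.          0.          0.          1.        ]]
[[-0.71217787 -0.43248936  0.55295174  0.15569045]
 [-0.70199207  0.44227107 -0.5582145   0.45146255]
 [-0.00313272 -0.78571576 -0.61857977  0.52953868]
 [ 0.          0.          0.          1.        ]]
{'clock': 0.1, 'joint_pos': array([-1.38313549e+00,  2.45727596e-01,  1.55885889e+00, -1.76698577e-05,
        1.33872400e+00, -1.74112365e-01]), 'joint_vel': array([-0.0005611 , -0.00200925, -0.00270176,  0.00220979,  0.0013844 ,
       -0.00109545]), 'tau': array([-4.19963826e-04, -4.16911805e+01, -3.15526557e+01,  6.86666113e-02,
        3.09889961e-02, -5.30941895e-05]), 'eef_pos': array([ 0.22995435, -0.60742302,  0.22148404]), 'tcp_rot': array([ 9.83683848e-01,  1.79903721e-01, -1.44146136e-05, -8.58841311e-04]), 'wrist_force': array([-1.05446857, -0.20367754,  0.49692096]), 'ft_torque': array([-0.02596237, -0.08132051, -0.00701496]), 'finger_force': 0.0, 'finger_gap': 0.09427103420962264}
```

View pics/t0.png

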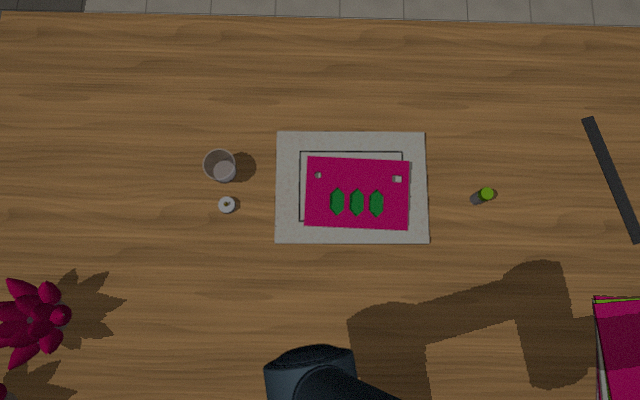

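View pics/s0.png

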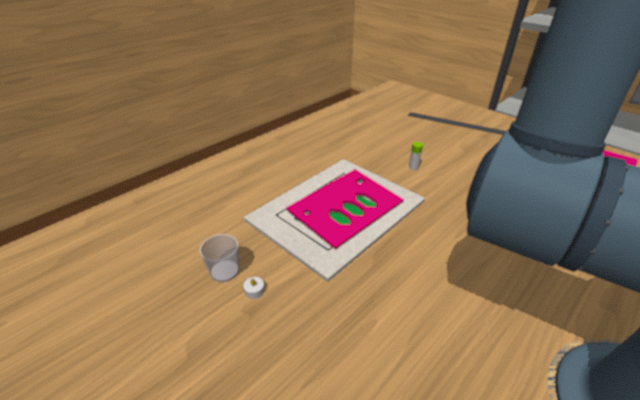

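The top view shows the board at about columns 276–429, rows 131–244. The template is at 304–411, 156–230, shifted towards −x and −y (down and right). The cup (220,166) and candle (227,205) are on the +y side, and the glue stick (487,195) is on the −y side.

```bash
cat >> h.py <<'E'
from scipy.optimize import least_squares
def quad(mask):
    mask=cv2.morphologyEx(mask.astype(np.uint8),cv2.MORPH_OPEN,np.ones((3,3)))
    cs=cv2.findContours(mask,cv2.RETR_EXTERNAL,cv2.CHAIN_APPROX_NONE)[0]
    return max(cs,key=cv2.contourArea).reshape(-1,2).astype(float)
def fitrect(P,lx,ly,x0):
    # P world xy contour points; rectangle pose x,y,yaw (robust point-to-edge distance)
    def f(p):
        c,s=np.cos(p[2]),np.sin(p[2]);q=(P-p[:2])@np.array([[c,-s],[s,c]])
        return np.maximum(abs(q[:,0])-lx/2,abs(q[:,1])-ly/2)
    r=least_squares(f,x0,loss='soft_l1',f_scale=.001);return r.x,np.abs(f(r.x)).mean()
def board(im):
    hsv=cv2.cvtColor(im,cv2.COLOR_RGB2HSV).astype(int);roi=np.zeros(im.shape[:2],bool);roi[118:258,262:445]=1
    pink=roi&(hsv[...,0]>150)&(hsv[...,1]>120)&(hsv[...,2]>60)
    wh=roi&(((hsv[...,1]<60)&(hsv[...,2]>90)))
    return pink,wh
E
python3 - <<'E'
from h import *
im,d=snap('top')
pink,wh=board(im)
m=cv2.morphologyEx((pink|wh).astype(np.uint8),cv2.MORPH_CLOSE,np.ones((9,9)))
B=onplane('top',quad(m),.012)[:,:2]
print('board',fitrect(B,.25,.33,[*B.mean(0),0]))
c=quad(pink)
for z in (.02,.026):
  T=onplane('top',c,z)[:,:2];print('tmpl z',z,fitrect(T,.15,.22,[*T.mean(0),0]))
T0=np.array(ctrl.calibration('top')['cam_to_world'])
print(np.median(d[pink]))
for nm,px,z in(('cup',(220,166),.03),('candle',(227,205),.02),('glue',(487,195),.07)):print(nm,onplane('top',[px],z))
cv2.imwrite('pics/c0.png',cv2.resize(im[120:255,265:440,::-1],None,fx=4,fy=4,interpolation=cv2.INTER_CUBIC))
E
```

```text
board (array([ 0.58822111, -0.03319219,  0.01972648]), np.float64(0.0010070601854484124))
tmpl z 0.02 (array([ 0.57234842, -0.04480685, -0.02626066]), np.float64(0.0006442262291520543))
tmpl z 0.026 (array([ 0.57114269, -0.04424068, -0.02556099]), np.float64(0.000941287448854694))
0.9539821
cup [[0.62076274 0.24956032 0.03      ]]
candle [[0.5381802  0.23142984 0.02      ]]
glue [[ 0.56291143 -0.30661796  0.07      ]]
```

View pics/c0.png

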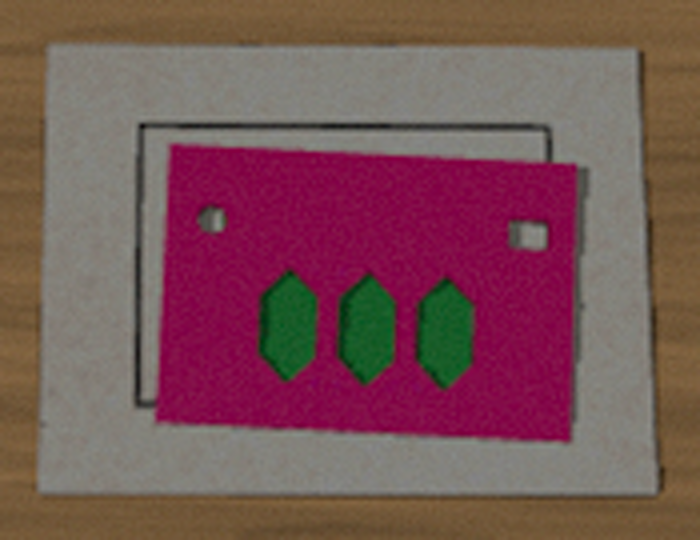

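Call:
apply_moves --increments '[[[0,0,0],[0,0,9.8]],[[0,0,0],[0,0,9.8]],[[3,-3.5,0],[0,0,0]],[[4,-4.5,0],[0,0,0]],[[4,-4.5,0],[0,0,0]]]' --hand 1 --force 20

```text
clock: 0.78
eef_pos: [0.3383, -0.4793, 0.2221]
tcp_rot: [1.0, 0.009, -0.0, -0.0]
wrist_force: [0.7, -0.7, 0.1]
finger_gap: 0.0474
finger_force: 0.0
```

Call:
apply_moves --increments '[[[4,-4.7,0],[0,0,0]],[[4,-4.7,0],[0,0,0]],[[4,-4.7,0],[0,0,0]],[[4,-4.7,0],[0,0,0]],[[4,-4.7,0],[0,0,0]]]'

```text
clock: 1.4
eef_pos: [0.5338, -0.2401, 0.2223]
tcp_rot: [1.0, 0.01, -0.0, 0.0]
wrist_force: [0.8, -0.4, -0.8]
finger_gap: 0.0009
finger_force: 0.0
```

```bash
cat >> h.py <<'E'
from scipy.spatial.transform import Rotation as Ro
def state():
    o=ctrl.get_obs();R=Ro.from_quat(o['tcp_rot']).as_matrix()
    print('t',round(o['clock'],2),'tcp',o['eef_pos'].round(4),'yaw',np.degrees(np.arctan2(R[1,0],R[0,0])).round(2),'zax',R[:,2].round(4),'F',o['wrist_force'].round(1),'gap',round(o['finger_gap'],4));return o,R
def to(p):
    o,R=state();print('to',p,'tool cm',((np.array(p)-o['eef_pos'])@R*100).round(2))
E
python3 -c "
from h import *
to([.575,-.195,.10])"
```

```text
t 1.4 tcp [ 0.5338 -0.2401  0.2223] yaw 1.13 zax [-0. -0. -1.] F [ 0.8 -0.4 -0.8] gap 0.0009
to [0.575, -0.195, 0.1] tool cm [ 4.2  -4.42 12.23]
```

Call:
apply_moves --increments '[[[3.5,-3.7,0],[0,0,0]],[[0,0,5],[0,0,0]],[[0,0,5],[0,0,0]],[[0,0,3],[0,0,0]],[[0,0,2],[0,0,0]]]'

```text
clock: 2.02
eef_pos: [0.5663, -0.2037, 0.0704]
tcp_rot: [1.0, 0.01, -0.001, -0.001]
wrist_force: [-0.2, -0.5, 0.1]
finger_gap: 0.0001
finger_force: 0.0
```

```bash
python3 -c "
from h import *
to([.575,-.19,.034])
im,d=snap('top')
cv2.imwrite('pics/c1.png',cv2.resize(im[120:255,265:440,::-1],None,fx=4,fy=4,interpolation=cv2.INTER_CUBIC))"
```

```text
t 2.02 tcp [ 0.5663 -0.2037  0.0704] yaw 1.13 zax [-0.0022  0.0013 -1.    ] F [-0.2 -0.5  0.1] gap 0.0001
to [0.575, -0.19, 0.034] tool cm [ 0.9  -1.34  3.64]
```

View pics/c1.png

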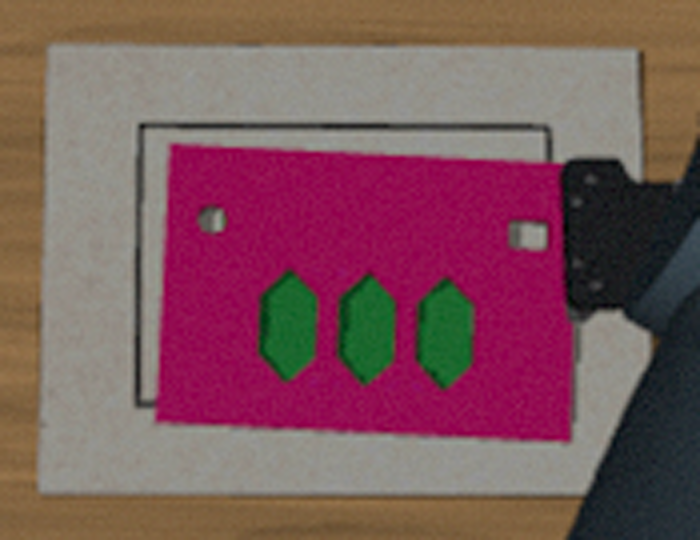

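Call:
apply_moves --increments '[[[0.9,-0.9,0],[0,0,0]],[[0,0,1.8],[0,0,0]],[[0,0,1.2],[0,0,0]],[[0,0,0.6],[0,0,0]],[[0,0,0],[0,0,0]]]'

```text
clock: 2.7
eef_pos: [0.5756, -0.1949, 0.0358]
tcp_rot: [1.0, 0.01, -0.001, -0.0]
wrist_force: [-0.7, -0.4, 0.8]
finger_gap: 0.0002
finger_force: 0.0
```

Call:
apply_moves --increments '[[[0,-0.6,0],[0,0,0]],[[0,-0.6,0],[0,0,0]],[[0,-0.4,0],[0,0,0]],[[0,-0.4,0],[0,0,0]],[[0,0,0],[0,0,0]]]'

```text
clock: 3.32
eef_pos: [0.5756, -0.1747, 0.0365]
tcp_rot: [1.0, 0.01, -0.0, -0.0]
wrist_force: [-0.5, 0.3, -0.4]
finger_gap: 0.0004
finger_force: 0.0
```

```bash
cat >> h.py <<'E'
def meas(tilt=True):
    im,d=snap('top');pink,wh=board(im);c=quad(pink)
    z=np.full(len(c),.0265 if tilt else .02)
    for _ in range(4):
        P=onplane('top',c,z)[:,:2]
        p,e=fitrect(P,.15,.22,[*P.mean(0),0])
        if tilt: z=.0265+np.tan(np.radians(5))*((P-p[:2])@[np.cos(p[2]),np.sin(p[2])])
    b=np.array([.5882,-.0332,.0197]);dl=b[:2]-p[:2];c_,s_=np.cos(b[2]),np.sin(b[2])
    print('tmpl',p.round(4),'err',e.round(4),'needs board-frame mm',(1e3*np.array([c_*dl[0]+s_*dl[1],-s_*dl[0]+c_*dl[1]])).round(1),'yaw deg',np.degrees(b[2]-p[2]).round(2));return im
E
python3 -c "
from h import *
state()
im=meas()"
```

```text
t 3.33 tcp [ 0.5756 -0.1747  0.0365] yaw 1.15 zax [-0.  0. -1.] F [-0.5  0.3 -0.4] gap 0.0004
tmpl [ 0.5704 -0.0439 -0.0296] err 0.0077 needs board-frame mm [18.  10.3] yaw deg 2.82
```

Call:
apply_moves --increments '[[[0,0,0.5],[0,0,0]],[[0,-0.5,0],[0,0,0]],[[0,-0.4,0],[0,0,0]],[[0,-0.3,0],[0,0,0]],[[0,-0.2,0],[0,0,0]]]'

```text
clock: 4.0
eef_pos: [0.5754, -0.1609, 0.0315]
tcp_rot: [1.0, 0.01, 0.0, 0.0]
wrist_force: [-0.3, -1.3, -0.6]
finger_gap: 0.0006
finger_force: 0.6
```

```bash
python3 -c "
from h import *
im=meas();state()"
```

```text
tmpl [0.5699 0.0144 0.0102] err 0.0136 needs board-frame mm [ 17.4 -47.9] yaw deg 0.54
t 4.05 tcp [ 0.5754 -0.1607  0.0315] yaw 1.14 zax [ 1.e-04 -0.e+00 -1.e+00] F [ 0.5 -0.2 -0.8] gap 0.0006
```

```bash
python3 - <<'E'
s=open('h.py').read()
s=s.replace("pink,wh=board(im);c=quad(pink)","pink,wh=board(im);c=quad(pink);w=cv2.dilate(wh.astype(np.uint8),np.ones((5,5)));c=c[w[c[:,1].astype(int),c[:,0].astype(int)]>0]")
s=s.replace("fitrect(P,.15,.22,[*P.mean(0),0])","fitrect(P,.15,.22,[.58,-.038,0])")
open('h.py','w').write(s)
E
python3 -c "
from h import *
im=meas();state()
cv2.imwrite('pics/c2.png',cv2.resize(im[120:255,265:440,::-1],None,fx=4,fy=4,interpolation=cv2.INTER_CUBIC))"
```

```text
tmpl [ 0.57   -0.0393 -0.0084] err 0.0015 needs board-frame mm [18.4  5.7] yaw deg 1.61
t 4.1 tcp [ 0.5753 -0.1608  0.0315] yaw 1.14 zax [ 0.e+00  2.e-04 -1.e+00] F [ 0.5 -0.2  0.1] gap 0.0003
```

View pics/c2.png

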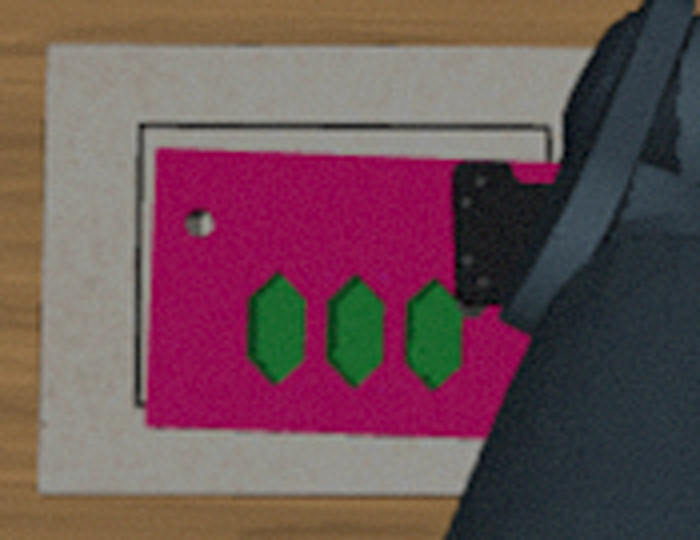

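Call:
apply_moves --increments '[[[0,-0.2,0],[0,0,0]],[[0,-0.2,0],[0,0,0]],[[0,-0.15,0],[0,0,0]],[[0,0,0],[0,0,0]],[[0,0,0],[0,0,0]]]'

```text
clock: 4.72
eef_pos: [0.5752, -0.1554, 0.0315]
tcp_rot: [1.0, 0.01, 0.0, -0.0]
wrist_force: [0.4, 0.1, 0.3]
finger_gap: 0.0004
finger_force: 0.2
```

```bash
python3 -c "
from h import *
im=meas();state()"
```

```text
tmpl [ 0.5686 -0.0324  0.0052] err 0.0014 needs board-frame mm [19.5 -1.1] yaw deg 0.83
t 4.78 tcp [ 0.5753 -0.1554  0.0315] yaw 1.13 zax [ 0.e+00  3.e-04 -1.e+00] F [ 0.4 -1.   0.4] gap 0.0004
```

Call:
apply_moves --increments '[[[0,1.0,0],[0,0,0]],[[0,0.5,-3],[0,0,0]],[[0,0,-5],[0,0,0]],[[-5,0,0],[0,0,0]],[[-5,0,0],[0,0,0]]]'

```text
clock: 5.4
eef_pos: [0.4749, -0.1732, 0.1123]
tcp_rot: [1.0, 0.01, 0.001, 0.0]
wrist_force: [-0.2, -0.1, -0.0]
finger_gap: 0.0003
finger_force: 0.0
```

Call:
apply_moves --increments '[[[0,-4,0],[0,0,0]],[[0,-5,0],[0,0,0]],[[0,-4.5,0],[0,0,0]],[[0,0,0],[0,0,0]],[[0,0,0],[0,0,0]]]' --hand -1

```text
clock: 6.02
eef_pos: [0.4731, -0.0382, 0.1116]
tcp_rot: [1.0, 0.01, 0.0, 0.0]
wrist_force: [0.2, -0.2, 0.1]
finger_gap: 0.0471
finger_force: 0.0
```

```bash
python3 -c "
from h import *
im=meas();to([.468,-.0355,.0315])
cv2.imwrite('pics/c3.png',cv2.resize(im[120:255,265:440,::-1],None,fx=4,fy=4,interpolation=cv2.INTER_CUBIC))"
```

```text
tmpl [ 0.5665 -0.0323 -0.0036] err 0.0009 needs board-frame mm [21.6 -1.4] yaw deg 1.33
t 6.08 tcp [ 0.4731 -0.0385  0.1116] yaw 1.07 zax [ 2.e-04 -3.e-04 -1.e+00] F [-0.3 -0.1  0.9] gap 0.051
to [0.468, -0.0355, 0.0315] tool cm [-0.51 -0.32  8.01]
```

View pics/c3.png

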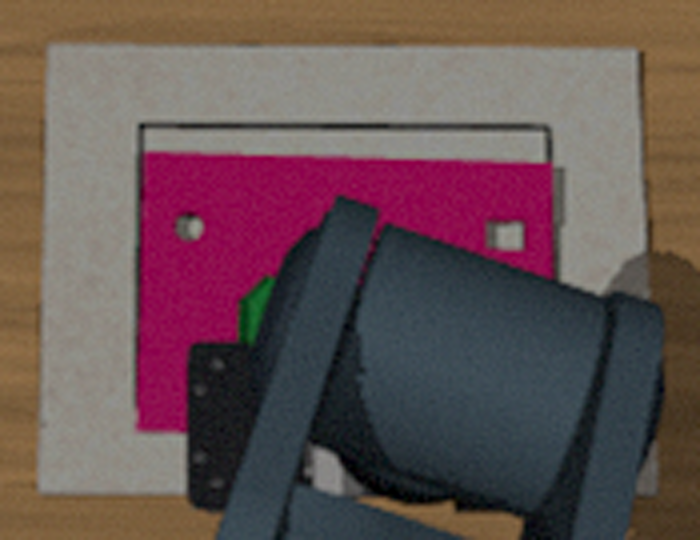

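Call:
apply_moves --increments '[[[-0.5,-0.3,2.5],[0,0,0]],[[0,0,2.5],[0,0,0]],[[0,0,1.5],[0,0,0]],[[0,0,1.0],[0,0,0]],[[0,0,0.4],[0,0,0]]]'

```text
clock: 6.7
eef_pos: [0.468, -0.035, 0.0322]
tcp_rot: [1.0, 0.01, -0.0, -0.0]
wrist_force: [0.0, -0.5, 0.1]
finger_gap: 0.0934
finger_force: 0.0
```

Call:
apply_moves --increments '[[[0.5,0,0.1],[0,0,0]],[[0.5,0,0],[0,0,0]],[[0.5,0,0],[0,0,0]],[[0.3,0,0],[0,0,0]],[[0.2,0,0],[0,0,0]]]'

```text
clock: 7.32
eef_pos: [0.4877, -0.0342, 0.0315]
tcp_rot: [1.0, 0.01, -0.0, 0.0]
wrist_force: [-4.1, -0.5, 2.8]
finger_gap: 0.094
finger_force: 1.6
```

```bash
python3 -c "
from h import *
im=meas();to([.505,-.0355,.0315])"
```

```text
tmpl [ 0.5709 -0.0317  0.0074] err 0.0006 needs board-frame mm [17.2 -1.9] yaw deg 0.7
t 7.38 tcp [ 0.4879 -0.0342  0.0315] yaw 1.13 zax [-5.e-04  0.e+00 -1.e+00] F [-2.4 -1.   2.5] gap 0.0943
to [0.505, -0.0355, 0.0315] tool cm [ 1.71  0.16 -0.  ]
```

Call:
apply_moves --increments '[[[0.3,0,0],[0,0,0]],[[0.3,0,0],[0,0,0]],[[0.3,0.05,0],[0,0,0]],[[0.2,0.05,0],[0,0,0]],[[0,0,0],[0,0,0]]]'

```text
clock: 8.0
eef_pos: [0.4997, -0.0352, 0.0317]
tcp_rot: [1.0, 0.01, 0.001, 0.0]
wrist_force: [0.4, -0.2, 1.3]
finger_gap: 0.0942
finger_force: 0.0
```

```bash
python3 -c "
from h import *
im=meas();to([.505,-.0355,.0315])
cv2.imwrite('pics/c4.png',cv2.resize(im[120:255,265:440,::-1],None,fx=4,fy=4,interpolation=cv2.INTER_CUBIC))"
```

```text
tmpl [ 0.5834 -0.0324  0.024 ] err 0.0007 needs board-frame mm [ 4.8 -0.9] yaw deg -0.25
t 8.05 tcp [ 0.4995 -0.0352  0.0317] yaw 1.12 zax [ 1.4e-03 -3.0e-04 -1.0e+00] F [0.2 0.5 0.4] gap 0.0939
to [0.505, -0.0355, 0.0315] tool cm [0.55 0.04 0.02]
```

View pics/c4.png

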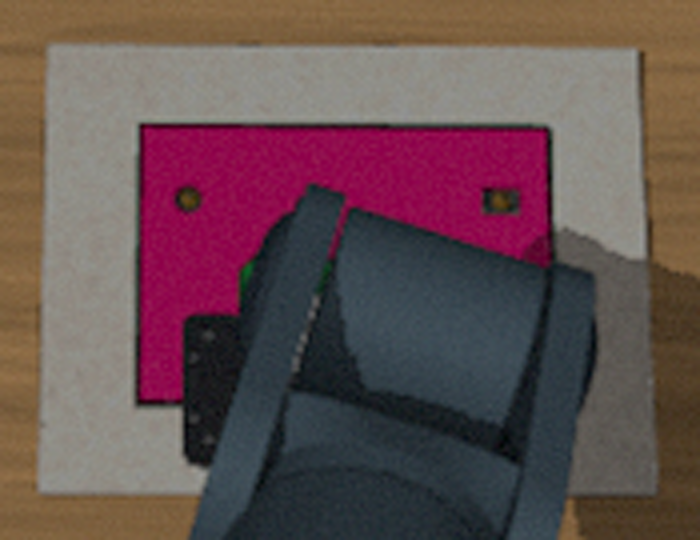

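Brass pins now show in both holes (188,198 and 502,201 in the crop), and the template fills the outline. I'll retreat and check that it lies flat.

Call:
apply_moves --increments '[[[-1,0,0],[0,0,0]],[[-1.5,0,0],[0,0,0]],[[-1,0,-3],[0,0,0]],[[0,0,-5],[0,0,0]],[[0,0,-5],[0,0,0]]]'

```text
clock: 8.68
eef_pos: [0.4623, -0.0355, 0.1623]
tcp_rot: [1.0, 0.01, -0.0, -0.0]
wrist_force: [0.1, -1.5, 0.5]
finger_gap: 0.0944
finger_force: 0.0
```

Call:
apply_moves --increments '[[[-3,5,0],[0,0,0]],[[-3,5,0],[0,0,0]],[[-2,5,0],[0,0,0]],[[0,5,0],[0,0,0]],[[0,5,0],[0,0,0]]]'

```text
clock: 9.3
eef_pos: [0.3875, -0.2883, 0.1613]
tcp_rot: [1.0, 0.009, 0.0, 0.0]
wrist_force: [0.5, -0.0, -0.1]
finger_gap: 0.0939
finger_force: 0.0
```

```bash
python3 - <<'E'
from h import *
im=meas(False);state()
im,d=snap('top','t5.png');pink,wh=board(im)
c=ctrl.calibration('top');K=np.array(c['camera_matrix']);D=np.array(c['dist_coeffs']);T=np.array(c['cam_to_world'])
def pts(m):
    v,u=np.nonzero(cv2.erode(m.astype(np.uint8),np.ones((5,5)))&(d>0));un=cv2.undistortPoints(np.c_[u,v].astype(float).reshape(-1,1,2),K,D).reshape(-1,2)
    return np.c_[un,np.ones(len(un))]*d[v,u][:,None]@T[:3,:3].T+T[:3,3]
for n,m in(('pink',pink),('white',wh)):
    P=pts(m);b=np.array([.588,-.033]);co=np.linalg.lstsq(np.c_[np.ones(len(P)),P[:,:2]-b],P[:,2],rcond=None)[0];print(n,'z',co[0].round(4),'slopes deg',np.degrees(co[1:]).round(2))
a,_=snap('side');cv2.imwrite('pics/s5.png',cv2.resize(a[140:290,200:440,::-1],None,fx=3,fy=3,interpolation=cv2.INTER_CUBIC))
E
```

```text
tmpl [ 0.587  -0.0324  0.0241] err 0.0002 needs board-frame mm [ 1.1 -0.8] yaw deg -0.25
t 9.35 tcp [ 0.3877 -0.2934  0.162 ] yaw 0.9 zax [ 0.001  -0.0041 -1.    ] F [-2.2 -2.6  0.9] gap 0.0941
pink z 0.0205 slopes deg [-0.07 -0.  ]
white z 0.0125 slopes deg [-0.03  0.01]
```

View pics/s5.png

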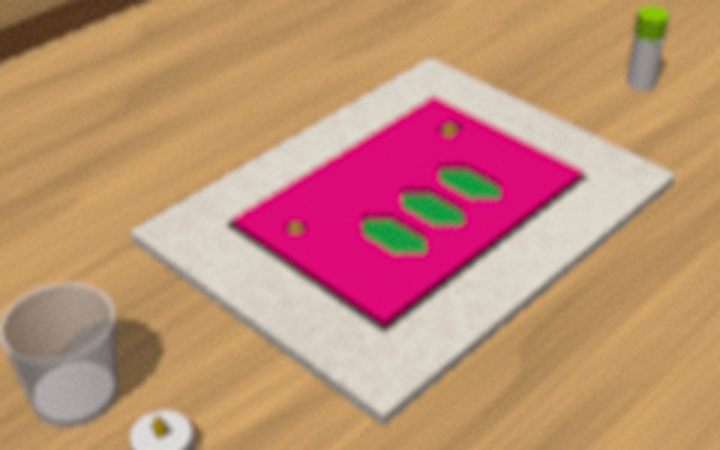

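View pics/t5.png

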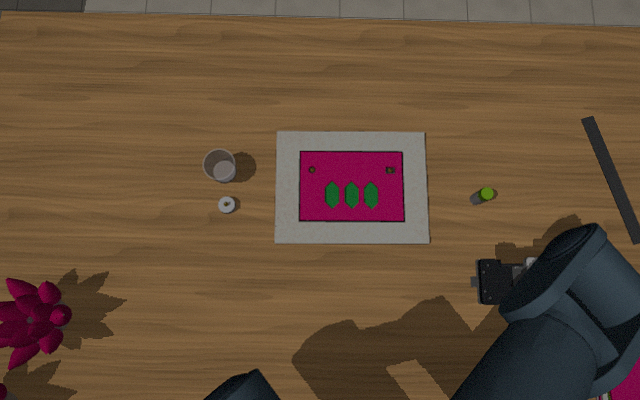

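The template lies flat: its top is 8 mm above the board with slopes under 0.1°. Both pins show through their holes (side crop 296,228 and 449,129). The cup, candle and glue stick haven't moved, and the arm is clear.

```bash
python3 -c "
from plant import ctrl
print(ctrl.sign_off())"
```

```text
the job is handed in; nothing more can be done
None
```

The template is seated flat over both pins, the cup, glue stick and candle are where they were, the arm is clear, and the job was handed in at about 9.5 s.

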